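# Rack the press drifts by height

### The job

Put the arbor press's four plain steel drifts back on the wooden rack, one standing upright, nose up, and centred on each round mark, in order of height: the shortest on the mark next to the ball knob, the tallest on the mark at the other end. Leave them standing still and let go of them.

Things in the scene. Friction and masses are not known exactly. Their poses are not given: they have to be found in the camera images.
- drift_1_mid (a point): centre (half-way up, 20 mm above its foot) of the shortest of four plain steel press drifts: a loose solid upright round pin, 40 mm tall, 22 mm diameter up to 32 mm, with a narrower 15 mm nose on the top 8 mm; stands on its flat foot on the bench (z = 0); 0.08 to 0.5 kg; z axis up
- drift_2_mid (a point): centre (half-way up, 26 mm above its foot) of the second shortest of four plain steel press drifts: a loose solid upright round pin, 52 mm tall, 27 mm diameter up to 44 mm, with a narrower 18 mm nose on the top 8 mm; stands on its flat foot on the bench (z = 0); 0.08 to 0.5 kg; z axis up
- drift_3_mid (a point): centre (half-way up, 32 mm above its foot) of the second tallest of four plain steel press drifts: a loose solid upright round pin, 64 mm tall, 32 mm diameter up to 56 mm, with a narrower 22 mm nose on the top 8 mm; stands on its flat foot on the bench (z = 0); 0.08 to 0.5 kg; z axis up
- drift_4_mid (a point): centre (half-way up, 38 mm above its foot) of the tallest of four plain steel press drifts: a loose solid upright round pin, 76 mm tall, 37 mm diameter up to 68 mm, with a narrower 25 mm nose on the top 8 mm; stands on its flat foot on the bench (z = 0); 0.08 to 0.5 kg; z axis up
- mark_a: one of four equal round marks (flush dark steel discs of 44 mm diameter, small pale centre dot) in a row, 60 mm apart, in the order a, b, c, d, on the wooden rack, a fixed flat slat 290 x 60 mm and 12 mm thick; this one lies at one end (+y end in the rack's frame). Origin: mark centre on the slat's top, 12 mm above the bench; y points along the row from d to a, x across it
- mark_b: one of four equal round marks (flush dark steel discs of 44 mm diameter, small pale centre dot) in a row, 60 mm apart, in the order a, b, c, d, on the wooden rack, a fixed flat slat 290 x 60 mm and 12 mm thick; this one lies second, next to mark a. Origin: mark centre on the slat's top, 12 mm above the bench; y points along the row from d to a, x across it
- mark_c: one of four equal round marks (flush dark steel discs of 44 mm diameter, small pale centre dot) in a row, 60 mm apart, in the order a, b, c, d, on the wooden rack, a fixed flat slat 290 x 60 mm and 12 mm thick; this one lies third, between b and d. Origin: mark centre on the slat's top, 12 mm above the bench; y points along the row from d to a, x across it
- mark_d: one of four equal round marks (flush dark steel discs of 44 mm diameter, small pale centre dot) in a row, 60 mm apart, in the order a, b, c, d, on the wooden rack, a fixed flat slat 290 x 60 mm and 12 mm thick; this one lies last, at the other end. Origin: mark centre on the slat's top, 12 mm above the bench; y points along the row from d to a, x across it
- ball_knob: black 26 mm ball on a short stem, 43 mm tall, fixed 42 mm beyond the rack's end mark (a or d); the other end has a flat plate, 4 mm high. Origin: foot, on the slat. Fixed, to keep clear of: 0.46 m press (x .34 to .58, y .22 to .34), 0.23 m drawer box (y over .46), 0.15 m toggle clamp (x .58 to .72, y -.20 to -.12), 0.10 m tool tin (x .38 to .54, y below -.29)
There are look-alikes about, which are no part of the job. What is shaped like the part that bears drift_3_mid but blue is not meant.

How it is judged:
By the outcome, as a careful person would: the job done as asked, in the order asked, and still so for the second after the job is handed in, with the robot touching nothing.
It also fails if it takes over 118 s, if anything falls off the work surface, if the arm or the gripper's body presses on something with over 40 N, if the wrist force passes 120 N, or if a joint passes its speed limit or range.

### The arm

A 6-joint arm with a two-finger parallel gripper is mounted at the origin on a cart in front of the work surface, level with it; the furniture and walls round the work are solid. World frame = base frame: x ahead of the robot, y to its left, z up, the work surface at z = 0. Lengths are in mm, angles in rad, forces in N, time in s.
With the tool pointing down it reaches from about 300 to 875 mm from the base axis. Payload 6.4 kg.
Tool frame: the origin (TCP) lies at the very end of the fingers, on their centre line; the grasp point (between the pads) lies 19 mm behind it; z points along the fingers, y is the line along which they close (so a half turn about z gives the same grasp; the last joint's range is limited). The gripper opens to 85 mm and grips with 20 to 120 N. Pads are 22 mm wide; open, the fingers measure 114 mm over their backs; the gripper's body (76 mm by 85 mm) begins 54 mm behind the grasp point. The pads swing forward as they close: fully open they stand 13 mm farther back than shut.
Start: joints at [0.916, 0.181, 1.607, -0, 1.354, -0.206], TCP at [249.475, 518.077, 231.288] pointing down, gripper open.
Joint ranges: [-2.99, 2.99], [-0.89, 2.07], [0.3, 2.58], [-1.14, 4.28], [0, 2.63], [-3.12, 3.12]. Speed limits (rad/s): [2.57, 2.57, 3.01, 3.14, 3.14, 3.14].

### API

Orientations are given as a unit quaternion [x, y, z, w].
In Python, from rig import status, snapshot, get_calibration, ctrl gives the robot as it stands.
- The arm moves only by the shell command python3 -m handwheel 'ROWS' [FORCE]. ROWS is a JSON object of lists of equal length, an entry for each row: "slide": the shift along the tool's x, y, z in mm, a list of three; "angular": the turn, a rotation vector about the tool's x, y, z in degrees, a list of three; "grip": the closure, from -1 (fully open) to 1 (shut). In form: {"slide": [[dx, dy, dz], ...], "angular": [[rx, ry, rz], ...], "grip": [grip, ...]}. A call has 1 to 10 rows; each row is the pose to reach, as a shift and turn from the pose commanded when the call began, along the tool's axes at that moment; what a row does not reach only later rows make up. A row lasts 1/10 s, in which the tool goes at most 50 mm and 8.59 degrees, less where a joint would pass 70% of its speed; a pose out of reach is approached as far as the arm can. A call with a gripper value outside its range is refused whole. The fingers move at their own pace and stop on an object; FORCE is the grip in N (left out, the last holds). Time passes only in rows, so rows that repeat a pose let the fingers close. It gives the time, the measured TCP pose, the force, the opening and the grip force at its end, in the units of the state.
- status.get_obs(): the state, without advancing time (a new reading comes with each control period).
- snapshot(name): name is "side" or "top"; returns the picture (480x640x3 uint8, blue, green, red); there is no depth.
- get_calibration(name): a dict with "vfov" (degrees; the focal length in pixels is half the picture's height over the tangent of half this angle, whatever the lens; pixels are square), "cx", "cy" (the principal point, pixels), "cam_to_world" (4x4, takes a point from camera to world coordinates). Camera axes: x right, y down, z forward; pixel columns grow to the right and rows downward; lengths in mm; the calibration is good to about 2 mm. A picture is of the moment at which its call begins. get_calibration takes no time and is no camera call.
- ctrl.hand_in(): hands the job in; it is judged then, once.
The state is a dict: "t": time; "q": joint angles; "joint_vel": joint speeds; "effort": joint torques, N m; "tcp_pos": TCP position; "orientation": TCP orientation; "wrist_force": force on the tool from outside, world axes, zero at the start; "ft_torque": the same for the moment, N m; "opening": finger opening in mm; "finger_force": force on a finger pad.
Only numpy, scipy, OpenCV 4.12 (cv2) and the standard library are available. Lean on these libraries where they do the work, as an engineer would, in place of code of your own. Each camera call takes 0.05 s, during which the arm holds its last target. There are 200 camera calls.

## Working session

There is one attempt and no reset: what is moved stays moved. The work goes in short steps, Python scripts to look and compute and a shell command to move; the robot and the scene stay as the last step left them, time stands still between calls to the robot, and variables do not carry over. Pictures are saved under pics/ and viewed, at most 14 in all, crops included, and the job is handed in when it is done.

```bash
mkdir -p pics
python3 - <<'E'
from rig import status, snapshot, get_calibration
import cv2
for n in("side","top"):
    cv2.imwrite(f"pics/{n}0.png",snapshot(n)); c=get_calibration(n); print(n,c)
print(status.get_obs())
E
```

```text
side {'vfov': 55.31800545121487, 'cx': 322.59862338036453, 'cy': 232.52341924457355, 'cam_to_world': array([[ 9.81375702e-01, -1.06742751e-01,  1.59711354e-01,
         4.09817502e+02],
       [-1.90973048e-01, -6.31979257e-01,  7.51086888e-01,
        -5.47944364e+02],
       [ 2.07611824e-02, -7.67598986e-01, -6.40594075e-01,
         6.17809518e+02],
       [ 0.00000000e+00,  0.00000000e+00,  0.00000000e+00,
         1.00000000e+00]])}
top {'vfov': 50.641269693514346, 'cx': 317.3378529069426, 'cy': 237.96494585857198, 'cam_to_world': array([[ 2.94345520e-03, -9.75012479e-01,  2.22130596e-01,
         3.27477606e+02],
       [-9.99993694e-01, -2.42851163e-03,  2.59130213e-03,
         9.95149427e+01],
       [-1.98710518e-03, -2.22136823e-01, -9.75013479e-01,
         9.83365281e+02],
       [ 0.00000000e+00,  0.00000000e+00,  0.00000000e+00,
         1.00000000e+00]])}
{'t': 0.1, 'q': array([ 9.15696587e-01,  1.81491544e-01,  1.60793146e+00,  1.98632285e-05,
        1.35379965e+00, -2.06292994e-01]), 'joint_vel': array([-0.00131012, -0.0010684 , -0.00121323, -0.00073391,  0.00075376,
       -0.00052757]), 'effort': array([-2.96997787e-04, -4.45883489e+01, -3.52238059e+01, -2.61525201e-04,
        4.21135148e-03,  3.24762527e-05]), 'tcp_pos': array([249.14546469, 517.6551142 , 230.44896786]), 'orientation': array([ 2.22526752e-01,  9.74926243e-01, -7.36523347e-04, -3.49077590e-04]), 'wrist_force': array([-0.35293215,  0.28491614,  0.29317642]), 'ft_torque': array([ 0.04533628, -0.01691666,  0.01838135]), 'finger_force': 0.0, 'opening': 85.24993400124397}
```

View pics/top0.png

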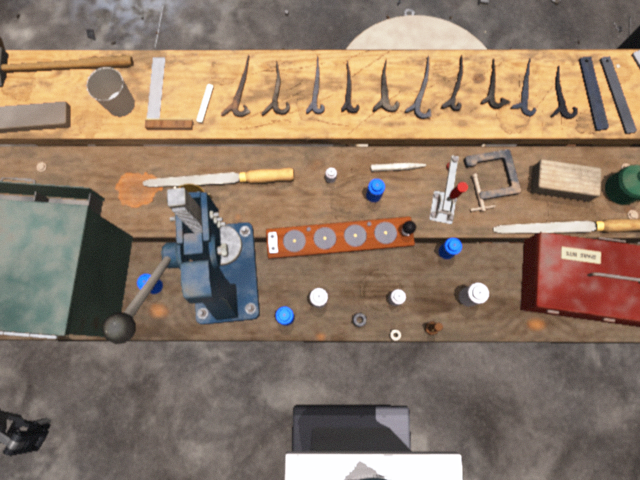

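View pics/side0.png

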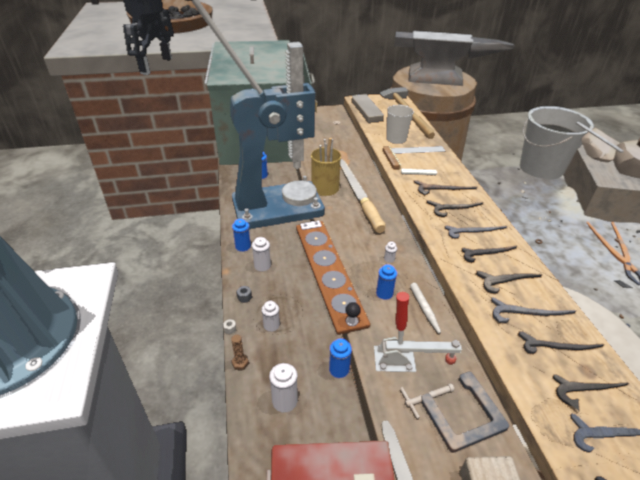

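The top view shows the grey drifts at about (331,174), (318,297), (398,297) and (478,293). The marks are at about (294,241) to (385,233), and the knob is at (409,228), on the −y end. Next I'll zoom in.

```bash
cat > h.py <<'E'
import numpy as np, cv2
from rig import snapshot, get_calibration
def ray(n,u,v):
    c=get_calibration(n); f=240/np.tan(np.radians(c["vfov"]/2)); T=c["cam_to_world"]
    d=T[:3,:3]@np.array([(u-c["cx"])/f,(v-c["cy"])/f,1]); return T[:3,3],d
def onz(n,u,v,z):
    o,d=ray(n,u,v); return o+d*(z-o[2])/d[2]
def tri(a,b):
    (o1,d1),(o2,d2)=ray("top",*a),ray("side",*b)
    s=np.linalg.lstsq(np.c_[d1,-d2],o2-o1,rcond=None)[0]
    p,q=o1+s[0]*d1,o2+s[1]*d2; return (p+q)/2,np.linalg.norm(p-q)
def proj(n,p):
    c=get_calibration(n); f=240/np.tan(np.radians(c["vfov"]/2))
    q=np.linalg.inv(c["cam_to_world"])@np.r_[p,1]; return f*q[0]/q[2]+c["cx"],f*q[1]/q[2]+c["cy"]
E
python3 - <<'E'
import cv2
a=cv2.imread("pics/top0.png"); b=cv2.imread("pics/side0.png")
cv2.imwrite("pics/topz.png",cv2.resize(a[160:310,255:495],None,fx=3.3,fy=3.3,interpolation=cv2.INTER_CUBIC))
cv2.imwrite("pics/sidez.png",cv2.resize(b[210:420,215:415],None,fx=2.8,fy=2.8,interpolation=cv2.INTER_CUBIC))
E
```

```text
(no output)
```

View pics/topz.png

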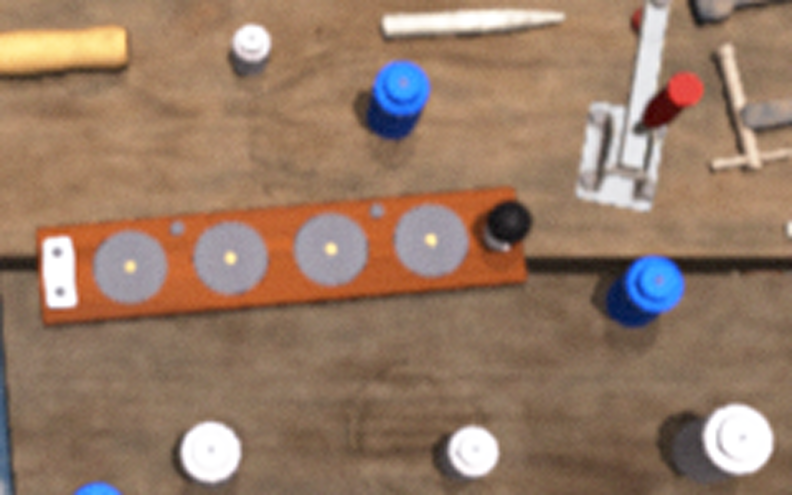

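View pics/sidez.png

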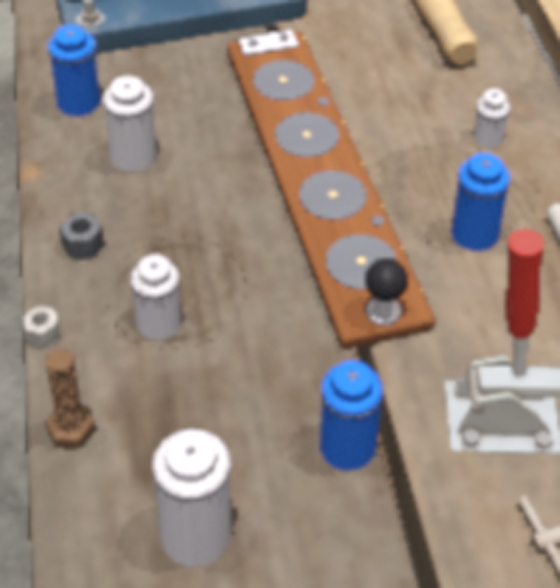

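Run:
```python
from h import *
T=lambda x,y:((x+.5)/3.3-.5+255,(y+.5)/3.3-.5+160)
S=lambda x,y:((x+.5)/2.8-.5+215,(y+.5)/2.8-.5+210)
D={1:((254,37),(492,98),40),2:((474,446),(154,265),52),3:((210,450),(127,86),64),4:((742,437),(190,451),76)}
for k,(a,b,h) in D.items():
    print(k,*[np.round(x,1) for x in tri(T(*a),S(*b))],onz("top",*T(*a),h).round(1),onz("side",*S(*b),h).round(1))
for n,a,b in(("A1",(130,267),(283,79)),("B",(230,258),(307,134)),("C",(330,249),(333,194)),("K",(431,240),(361,260))):
    print(n,tri(T(*a),S(*b)),onz("top",*T(*a),12).round(1),onz("side",*S(*b),12).round(1))
im=cv2.imread("pics/top0.png");g=im.min(axis=2);m=(g>185).astype('u1')
n,l,s,c=cv2.connectedComponentsWithStats(m)
for i in range(1,n):
    if 20<s[i,4]<900 and 160<c[i,1]<310 and 255<c[i,0]<495: print(s[i],c[i].round(1))
```

```text
1 [677.3  74.4  38.2] 2.3 [677.8  74.3  40. ] [675.2  72.1  40. ]
2 [432.5 -47.1  50.8] 1.4 [433.  -46.9  52. ] [431.7 -48.3  52. ]
3 [429.6  99.9  62.6] 0.7 [429.1  99.9  64. ] [429.9  98.4  64. ]
4 [ 435.7 -189.2   74.3] 0.1 [ 435.6 -188.6   76. ] [ 435.6 -190.3   76. ]
A1 (array([543.62109438, 147.77673143,  12.09627539]), np.float64(0.39483904151970933)) [543.4 147.8  12. ] [543.8 147.9  12. ]
B (array([549.57583573,  88.31673987,  11.17428015]), np.float64(0.606394490840453)) [549.1  88.3  12. ] [549.7  87.5  12. ]
C (array([555.25530966,  28.67218275,  11.09575442]), np.float64(0.62049700647919)) [554.7  28.7  12. ] [555.4  27.9  12. ]
K (array([560.40849826, -31.52240744,  12.35177512]), np.float64(0.20435728861210825)) [560.4 -31.6  12. ] [560.6 -31.2  12. ]
[371 163  54   7 224] [395.6 165.6]
[444 162  13  49 261] [449.9 184.3]
[326 168  11  10  91] [330.9 172.4]
[475 178   5  14  23] [477.3 184.8]
[434 191  10  20  55] [440.3 197.9]
[431 198   6  14  51] [433.5 204.7]
[452 203   3  12  23] [453.  208.5]
[430 213  22  11 111] [441.2 218.2]
[268 232  10  21 178] [272.4 242. ]
[468 283  21  20 330] [478.3 292.6]
[310 288  18  18 251] [318.5 296.5]
[391 289  15  15 172] [398.  296.3]
```

Positions agree with the stated heights to within 2 mm, and the marks come out 60 mm apart. First I'll retreat from the press, then swing round to the front.

```bash
python3 -m handwheel '{"slide":[[7,-45,0],[14,-90,0],[21,-135,0],[28,-180,0],[35,-225,0],[0,-235,0],[-36,-246,0],[-72,-257,0],[-108,-268,0],[-108,-268,0]],"angular":[[0,0,0],[0,0,0],[0,0,0],[0,0,0],[0,0,0],[0,0,8],[0,0,16],[0,0,24],[0,0,32],[0,0,40]],"grip":[-1,-1,-1,-1,-1,-1,-1,-1,-1,-1]}' 40
```

```text
t: 1.1
tcp_pos: [233.3, 227.1, 231.4]
orientation: [0.548, 0.837, 0.0, 0.001]
wrist_force: [-0.3, 0.0, -0.7]
opening: 85.4
finger_force: 0.0
```

```bash
python3 -m handwheel '{"slide":[[-48,5,0],[-96,11,0],[-144,16,0],[-192,22,0],[-239,30,0],[-286,38,0],[-333,46,0],[-380,54,0],[-380,54,0],[-380,54,0]],"angular":[[0,0,8],[0,0,16],[0,0,23.6],[0,0,23.6],[0,0,23.6],[0,0,23.6],[0,0,23.6],[0,0,23.6],[0,0,23.6],[0,0,23.6]],"grip":[-1,-1,-1,-1,-1,-1,-1,-1,-1,-1]}'; python3 -c "
from rig import status;o=status.get_obs();print(o['tcp_pos'],o['orientation'],o['q'])"
```

```text
t: 2.1
tcp_pos: [435.6, -94.9, 230.4]
orientation: [0.704, 0.711, -0.0, -0.001]
wrist_force: [-0.2, 0.2, 0.2]
opening: 85.6
finger_force: 0.0
[435.60431427 -94.88389081 230.36334766] [ 7.03581736e-01  7.10613064e-01 -2.92956795e-04 -1.31446482e-03] [-4.82037785e-01 -1.16985693e-01  1.91529045e+00  2.18324742e-04
  1.34597291e+00 -4.92030593e-01]
```

```bash
python3 -m handwheel '{"slide":[[-47,0,30],[-95,0,60],[-95,0,105],[-95,0,115],[-95,0,115],[-95,0,115]],"angular":[[0,0,0],[0,0,0],[0,0,0],[0,0,0],[0,0,0],[0,0,0]],"grip":[-1,-1,-1,-1,-1,-1]}'
python3 - <<'E'
from h import *
from rig import status
o=status.get_obs();print(o['tcp_pos'],o['orientation'],o['joint_vel'])
a=snapshot("top");b=snapshot("side")
cv2.imwrite("pics/m1.png",np.hstack([cv2.resize(a[200:350,400:560],(400,375)),cv2.resize(b[220:460,180:380],(400,480))[:375]]))
E
```

```text
t: 2.7
tcp_pos: [437.8, -188.5, 117.7]
orientation: [0.702, 0.712, 0.0, 0.001]
wrist_force: [0.4, -0.3, 1.1]
opening: 85.1
finger_force: 0.0
[ 437.80358137 -188.48713229  117.7393632 ] [7.02288803e-01 7.11891848e-01 2.09641453e-04 6.24672148e-04] [ 0.00441457 -0.01978948 -0.02169043 -0.00166792 -0.0041496  -0.00137621]
```

View pics/m1.png

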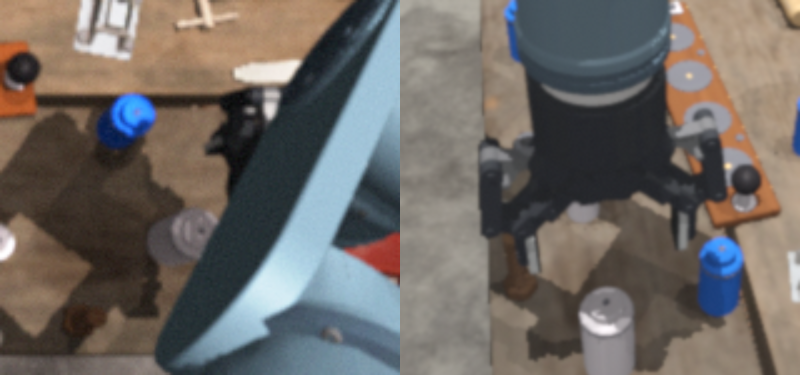

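```bash
python3 -m handwheel '{"slide":[[-1,-2,45],[-1,-2,85],[-1,-2,97],[-1,-2,97],[-1,-2,97],[-1,-2,97],[-1,-2,97],[-1,-2,97],[-1,-2,97],[-1,-2,97]],"angular":[[0,0,0],[0,0,0],[0,0,0],[0,0,0],[0,0,0],[0,0,0],[0,0,0],[0,0,0],[0,0,0],[0,0,0]],"grip":[-1,-1,-1,-1,1,1,1,1,1,1]}' 60
```

```text
t: 3.8
tcp_pos: [436.1, -191.1, 21.0]
orientation: [0.703, 0.711, 0.0, 0.001]
wrist_force: [-2.3, 1.4, 8.9]
opening: 35.6
finger_force: 59.1
```

```bash
python3 -m handwheel '{"slide":[[0,0,-40],[0,0,-80],[0,0,-110],[45,10,-110],[90,25,-110],[135,40,-110],[180,56,-110],[225,70,-110],[270,85,-110],[310,100,-110]],"angular":[[0,0,0],[0,0,0],[0,0,0],[0,0,0],[0,0,0],[0,0,0],[0,0,0],[0,0,0],[0,0,0],[0,0,0]],"grip":[1,1,1,1,1,1,1,1,1,1]}'
python3 -m handwheel '{"slide":[[26,12,0],[26,12,0],[26,12,0],[26,12,0]],"angular":[[0,0,0],[0,0,0],[0,0,0],[0,0,0]],"grip":[1,1,1,1]}'
python3 - <<'E'
from h import *
from rig import status
o=status.get_obs();print(o['tcp_pos'],o['orientation'],o['opening'])
a=snapshot("top");b=snapshot("side")
cv2.imwrite("pics/m2.png",np.hstack([cv2.resize(a[180:330,230:390],(400,375)),cv2.resize(b[150:350,220:420],(400,400))[:375]]))
E
```

```text
t: 4.8
tcp_pos: [531.0, 123.1, 129.2]
orientation: [0.703, 0.712, -0.0, -0.0]
wrist_force: [0.5, 0.3, -4.2]
opening: 35.6
finger_force: 62.0
t: 5.2
tcp_pos: [542.3, 146.1, 128.9]
orientation: [0.703, 0.711, -0.001, -0.0]
wrist_force: [-0.1, -0.3, -4.1]
opening: 35.5
finger_force: 62.1
[542.33560496 146.11271795 128.85664304] [ 7.03051525e-01  7.11138546e-01 -6.38753145e-04 -3.37142780e-04] 35.49679336737923
```

View pics/m2.png

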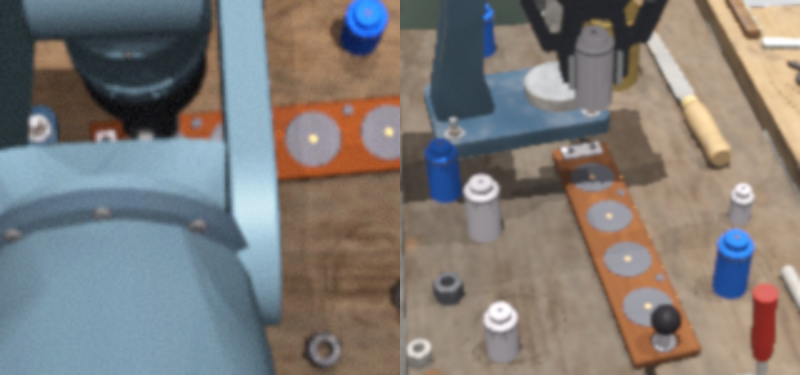

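Run:
```python
from h import *
u,v=(593.5-400)/2-.25+220,33.5/2-.25+150
print(onz("side",u,v,184),proj("side",(543.6,147.8,184)),(u,v))
b=snapshot("side");cv2.imwrite("/tmp/s.png",b)
# axis of body: mid columns of grey silhouette rows against blue base
for r in range(180,202,4):
    print(r,[tuple(int(x) for x in p) for p in b[r,298:336:2]])
```

```text
[542.39183938 143.2291461  184.        ] (np.float64(316.7011749092861), np.float64(165.10985151526558)) (316.5, 166.5)
180 [(127, 136, 145), (48, 48, 50), (44, 39, 38), (83, 81, 81), (112, 112, 112), (92, 89, 92), (121, 117, 122), (125, 123, 126), (128, 125, 128), (129, 126, 130), (128, 124, 129), (128, 124, 129), (124, 121, 125), (120, 116, 120), (95, 92, 95), (76, 73, 74), (110, 110, 110), (54, 51, 49), (51, 71, 84)]
184 [(193, 190, 189), (92, 91, 91), (43, 38, 37), (82, 81, 81), (112, 112, 112), (91, 89, 91), (121, 117, 122), (125, 122, 126), (128, 124, 128), (129, 125, 129), (127, 124, 128), (128, 125, 129), (124, 121, 125), (119, 116, 120), (90, 88, 91), (84, 84, 84), (112, 112, 110), (55, 53, 51), (54, 84, 99)]
188 [(208, 205, 203), (153, 152, 151), (50, 46, 46), (81, 78, 79), (113, 113, 112), (91, 88, 91), (121, 117, 122), (125, 122, 126), (127, 124, 129), (128, 125, 129), (128, 124, 128), (128, 125, 130), (123, 120, 124), (117, 114, 118), (84, 82, 83), (86, 86, 86), (111, 112, 113), (54, 70, 83), (60, 101, 120)]
192 [(204, 201, 201), (210, 208, 206), (204, 201, 200), (145, 1
[... 210 characters left out ...]
, 108, 123), (63, 107, 128), (62, 106, 126)]
196 [(205, 203, 201), (210, 207, 205), (213, 210, 208), (209, 207, 205), (198, 195, 194), (123, 121, 124), (122, 119, 123), (125, 122, 126), (127, 124, 129), (127, 124, 128), (127, 124, 129), (128, 125, 129), (127, 123, 128), (117, 115, 118), (119, 135, 150), (131, 155, 175), (127, 148, 168), (122, 143, 162), (121, 141, 161)]
200 [(166, 167, 168), (167, 167, 167), (152, 154, 155), (132, 136, 139), (120, 123, 128), (117, 114, 119), (123, 120, 124), (125, 121, 126), (128, 125, 129), (127, 124, 129), (127, 125, 129), (128, 125, 130), (128, 124, 129), (122, 120, 124), (125, 140, 156), (133, 155, 174), (131, 153, 173), (134, 154, 174), (135, 156, 176)]
```

```bash
python3 -m handwheel '{"slide":[[1,1,40],[1,1,75],[1,1,90],[1,1,90],[1,1,90]],"angular":[[0,0,0],[0,0,0],[0,0,0],[0,0,0],[0,0,0]],"grip":[1,1,1,1,1]}'
```

```text
t: 5.85
tcp_pos: [545.0, 147.6, 40.3]
orientation: [0.703, 0.711, 0.0, 0.0]
wrist_force: [0.9, -0.6, -3.4]
opening: 35.7
finger_force: 61.9
```

```bash
python3 -m handwheel '{"slide":[[0,0,4],[0,0,6.5],[0,0,6.5],[0,0,6.5]],"angular":[[0,0,0],[0,0,0],[0,0,0],[0,0,0]],"grip":[1,1,1,1]}'
python3 - <<'E'
from h import *
b=snapshot("side")
cv2.imwrite("pics/m3.png",cv2.resize(b[170:290,260:380],(600,600),interpolation=cv2.INTER_CUBIC))
E
```

```text
t: 6.25
tcp_pos: [544.4, 148.0, 33.2]
orientation: [0.703, 0.711, 0.0, 0.0]
wrist_force: [0.3, 0.4, -4.7]
opening: 35.6
finger_force: 61.9
```

View pics/m3.png

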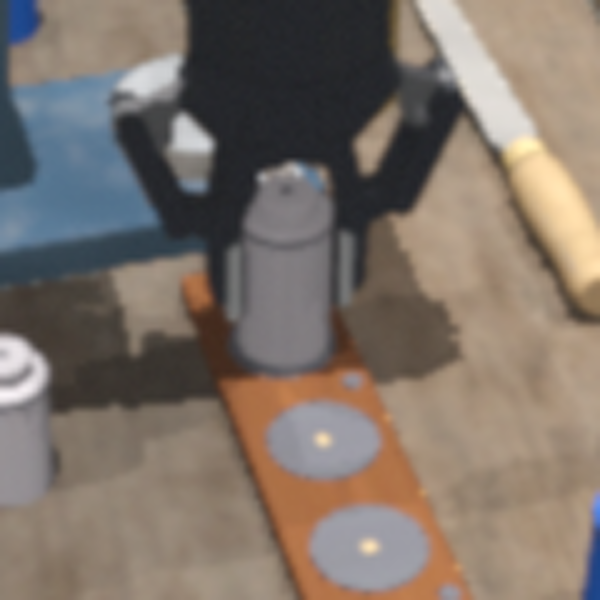

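The drift sits centred on the mark, with an even dark rim showing on both sides. I'll lower it the last millimetre, release it and rise.

```bash
python3 -m handwheel '{"slide":[[0,0,1],[0,0,1],[0,0,1],[0,0,1],[0,0,1],[0,0,1],[0,0,-30],[0,0,-70],[0,0,-90],[0,0,-90]],"angular":[[0,0,0],[0,0,0],[0,0,0],[0,0,0],[0,0,0],[0,0,0],[0,0,0],[0,0,0],[0,0,0],[0,0,0]],"grip":[1,1,-1,-1,-1,-1,-1,-1,-1,-1]}'; python3 -c "
from rig import status;o=status.get_obs();print(o['tcp_pos'],o['orientation'])"
```

```text
t: 7.3
tcp_pos: [546.9, 148.1, 126.7]
orientation: [0.703, 0.711, 0.003, 0.002]
wrist_force: [-0.3, -0.1, 0.8]
opening: 85.6
finger_force: 0.0
[546.92038158 148.12969426 126.67585798] [0.70282761 0.71135077 0.00272718 0.00244648]
```

```bash
python3 -m handwheel '{"slide":[[-16,-38,0],[-32,-77,0],[-47,-115,0],[-47,-115,20],[-47,-115,20],[-47,-115,20]],"angular":[[0,0,0],[0,0,0],[0,0,0],[0,0,0],[0,0,0],[0,0,0]],"grip":[-1,-1,-1,-1,-1,-1]}'; python3 -c "
from rig import status;o=status.get_obs();print(o['tcp_pos'],o['orientation'])"
```

```text
t: 7.9
tcp_pos: [429.5, 99.6, 102.4]
orientation: [0.703, 0.711, -0.0, -0.001]
wrist_force: [-0.2, -0.6, 0.3]
opening: 85.5
finger_force: 0.0
[429.54126891  99.55923241 102.36952829] [ 7.02899384e-01  7.11288982e-01 -4.32890287e-04 -5.03610309e-04]
```

Spot on. I'll descend 90 mm to TCP z≈12 and grip.

```bash
python3 -m handwheel '{"slide":[[0,0,45],[0,0,80],[0,0,90],[0,0,90],[0,0,90],[0,0,90],[0,0,90],[0,0,90],[0,0,90],[0,0,90]],"angular":[[0,0,0],[0,0,0],[0,0,0],[0,0,0],[0,0,0],[0,0,0],[0,0,0],[0,0,0],[0,0,0],[0,0,0]],"grip":[-1,-1,-1,-1,1,1,1,1,1,1]}' 60; python3 -c "
from rig import status;o=status.get_obs();print(o['tcp_pos'],o['orientation'])"
```

```text
t: 8.9
tcp_pos: [430.5, 99.5, 14.0]
orientation: [0.703, 0.711, 0.001, 0.001]
wrist_force: [-1.8, 1.1, 7.9]
opening: 30.8
finger_force: 58.9
[430.50255209  99.54992211  13.99976318] [7.02847030e-01 7.11340538e-01 5.64206253e-04 6.10211265e-04]
```

```bash
python3 -m handwheel '{"slide":[[0,0,-40],[0,0,-70],[-5,40,-70],[-9,80,-70],[-13,120,-70],[-13,120,-70],[-13,120,-40],[-13,120,-20],[-13,120,-13.5],[-13,120,-13.5]],"angular":[[0,0,0],[0,0,0],[0,0,0],[0,0,0],[0,0,0],[0,0,0],[0,0,0],[0,0,0],[0,0,0],[0,0,0]],"grip":[1,1,1,1,1,1,1,1,1,1]}'
python3 -m handwheel '{"slide":[[0,0,0],[0,0,0]],"angular":[[0,0,0],[0,0,0]],"grip":[1,1]}'
python3 - <<'E'
from h import *
b=snapshot("side")
cv2.imwrite("pics/m4.png",cv2.resize(b[180:300,260:380],(600,600),interpolation=cv2.INTER_CUBIC))
E
```

```text
t: 9.9
tcp_pos: [548.8, 88.1, 26.6]
orientation: [0.703, 0.711, -0.001, -0.001]
wrist_force: [0.2, -0.4, -2.5]
opening: 30.4
finger_force: 60.9
t: 10.1
tcp_pos: [549.7, 88.0, 26.6]
orientation: [0.703, 0.711, 0.0, 0.0]
wrist_force: [-0.5, -0.6, -2.4]
opening: 30.4
finger_force: 60.9
```

View pics/m4.png

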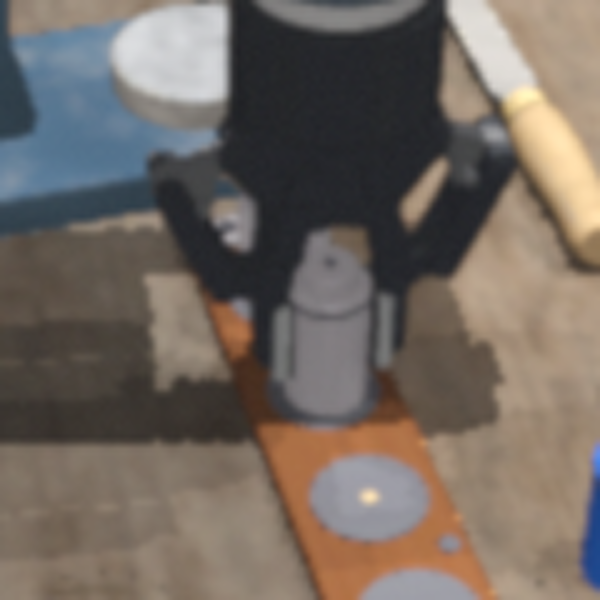

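Run:
```python
from h import *
z=lambda p:(np.array(p)-[260,180]+.5)*5-.5
for p in((549.4,88,12),(549.4,88,77),(551.4,88,77),(549.4,90,77),(549.4,88,69)): print(p,z(proj("side",p)).round())
```

```text
(549.4, 88, 12) [323. 389.]
(549.4, 88, 77) [327. 260.]
(551.4, 88, 77) [332. 260.]
(549.4, 90, 77) [326. 257.]
(549.4, 88, 69) [326. 277.]
```

About 1 mm off in +x and −y; I'll trim that, set it down, release and rise.

```bash
python3 -m handwheel '{"slide":[[1,-1.5,0],[1,-1.5,1.5],[1,-1.5,1.5],[1,-1.5,1.5],[1,-1.5,1.5],[1,-1.5,1.5],[1,-1.5,1.5],[1,-1.5,-30],[1,-1.5,-70],[1,-1.5,-80]],"angular":[[0,0,0],[0,0,0],[0,0,0],[0,0,0],[0,0,0],[0,0,0],[0,0,0],[0,0,0],[0,0,0],[0,0,0]],"grip":[1,1,1,-1,-1,-1,-1,-1,-1,-1]}'
python3 -c "
from rig import status;o=status.get_obs();print(o['tcp_pos'],o['orientation'])"
```

```text
t: 11.15
tcp_pos: [551.2, 88.9, 110.5]
orientation: [0.703, 0.711, 0.002, 0.003]
wrist_force: [0.3, -0.2, 1.1]
opening: 85.0
finger_force: 0.0
[551.18292092  88.85325523 110.54874502] [0.70283842 0.71134121 0.00228676 0.00257337]
```

```bash
python3 -m handwheel '{"slide":[[-34,-29,0],[-67,-58,0],[-101,-87,0],[-135,-117,0],[-135,-117,20],[-135,-117,20],[-135,-117,20]],"angular":[[0,0,0],[0,0,0],[0,0,0],[0,0,0],[0,0,0],[0,0,0],[0,0,0]],"grip":[-1,-1,-1,-1,-1,-1,-1]}'; python3 -c "
from rig import status;o=status.get_obs();print(o['tcp_pos'],o['orientation'])"
```

```text
t: 11.85
tcp_pos: [432.8, -47.2, 86.1]
orientation: [0.703, 0.711, -0.0, -0.001]
wrist_force: [-0.4, -0.2, 0.4]
opening: 85.4
finger_force: 0.0
[432.79314755 -47.21127812  86.1436717 ] [ 7.02900543e-01  7.11287922e-01 -1.37138564e-04 -5.47403252e-04]
```

```bash
python3 -m handwheel '{"slide":[[0,0,40],[0,0,70],[0,0,80],[0,0,80],[0,0,80],[0,0,80],[0,0,80],[0,0,80],[0,0,80],[0,0,80]],"angular":[[0,0,0],[0,0,0],[0,0,0],[0,0,0],[0,0,0],[0,0,0],[0,0,0],[0,0,0],[0,0,0],[0,0,0]],"grip":[-1,-1,-1,-1,1,1,1,1,1,1]}' 60; python3 -c "
from rig import status;o=status.get_obs();print(o['tcp_pos'],o['orientation'])"
```

```text
t: 12.85
tcp_pos: [433.5, -47.7, 7.3]
orientation: [0.703, 0.711, 0.0, 0.0]
wrist_force: [-2.2, 0.5, 8.7]
opening: 25.8
finger_force: 58.5
[433.46751659 -47.65321749   7.29649916] [7.02866840e-01 7.11321259e-01 1.95122437e-04 4.83911910e-04]
```

```bash
python3 -m handwheel '{"slide":[[0,0,-40],[0,0,-70],[25,41,-70],[50,82,-70],[74.5,122.5,-70],[74.5,122.5,-70],[74.5,122.5,-40],[74.5,122.5,-20],[74.5,122.5,-13.5],[74.5,122.5,-13.5]],"angular":[[0,0,0],[0,0,0],[0,0,0],[0,0,0],[0,0,0],[0,0,0],[0,0,0],[0,0,0],[0,0,0],[0,0,0]],"grip":[1,1,1,1,1,1,1,1,1,1]}'
python3 -m handwheel '{"slide":[[0,0,0],[0,0,0]],"angular":[[0,0,0],[0,0,0]],"grip":[1,1]}'
python3 - <<'E'
from h import *
b=snapshot("side")
cv2.imwrite("pics/m5.png",cv2.resize(b[200:320,260:380],(600,600),interpolation=cv2.INTER_CUBIC))
z=lambda p:(np.array(p)-[260,200]+.5)*5-.5
for p in((555,28.6,12),(555,28.6,65.3),(557,28.6,65.3),(555,30.6,65.3)): print(p,z(proj("side",p)).round())
E
```

```text
t: 13.85
tcp_pos: [553.6, 28.5, 19.9]
orientation: [0.703, 0.711, -0.001, -0.001]
wrist_force: [-0.4, -0.1, -1.9]
opening: 25.6
finger_force: 59.9
t: 14.05
tcp_pos: [554.6, 28.3, 20.1]
orientation: [0.703, 0.711, 0.0, 0.0]
wrist_force: [0.8, 0.1, -1.8]
opening: 25.8
finger_force: 59.9
(555, 28.6, 12) [369. 396.]
(555, 28.6, 65.3) [374. 290.]
(557, 28.6, 65.3) [380. 289.]
(555, 30.6, 65.3) [373. 286.]
```

View pics/m5.png

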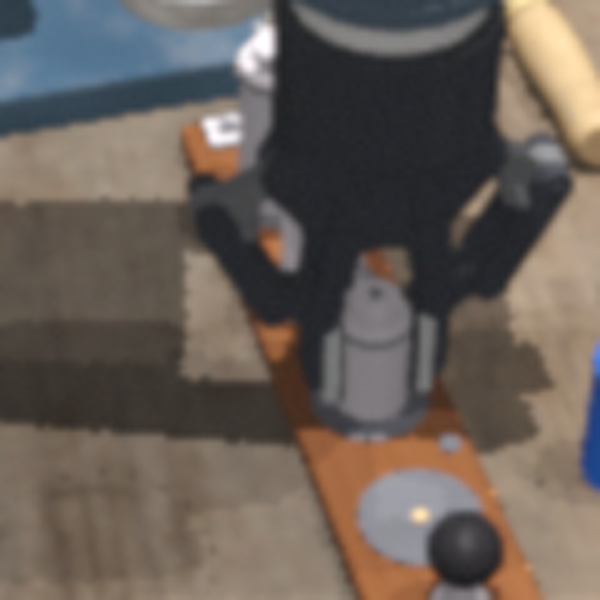

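Within about 1 mm. I'll trim, set it down, release and rise.

```bash
python3 -m handwheel '{"slide":[[1,-0.5,0],[1,-0.5,1.5],[1,-0.5,1.5],[1,-0.5,1.5],[1,-0.5,1.5],[1,-0.5,1.5],[1,-0.5,1.5],[1,-0.5,-30],[1,-0.5,-70],[1,-0.5,-80]],"angular":[[0,0,0],[0,0,0],[0,0,0],[0,0,0],[0,0,0],[0,0,0],[0,0,0],[0,0,0],[0,0,0],[0,0,0]],"grip":[1,1,1,-1,-1,-1,-1,-1,-1,-1]}'
python3 -c "
from rig import status;o=status.get_obs();print(o['tcp_pos'],o['orientation'])"
```

```text
t: 15.1
tcp_pos: [556.9, 29.1, 104.0]
orientation: [0.703, 0.711, 0.002, 0.003]
wrist_force: [0.8, -0.2, 0.1]
opening: 85.5
finger_force: 0.0
[556.85430418  29.13565939 104.01523623] [0.70280186 0.71137752 0.00197286 0.00277207]
```

```bash
python3 -m handwheel '{"slide":[[14,40,0],[29,80,0],[43,122.5,0],[43,122.5,20],[43,122.5,20],[43,122.5,20]],"angular":[[0,0,0],[0,0,0],[0,0,0],[0,0,0],[0,0,0],[0,0,0]],"grip":[-1,-1,-1,-1,-1,-1]}'
python3 - <<'E'
from h import *
from rig import status
o=status.get_obs();print(o['tcp_pos'],o['orientation'])
a=snapshot("top");b=snapshot("side")
cv2.imwrite("pics/m6.png",cv2.resize(b[170:320,280:440],(640,600),interpolation=cv2.INTER_CUBIC))
E
```

```text
t: 15.7
tcp_pos: [674.4, 74.0, 78.2]
orientation: [0.703, 0.711, -0.001, -0.001]
wrist_force: [-0.6, 0.9, 0.4]
opening: 85.6
finger_force: 0.0
[674.3523345   74.01389564  78.23536912] [ 0.70283775  0.71134776 -0.00126011 -0.00137315]
```

View pics/m6.png

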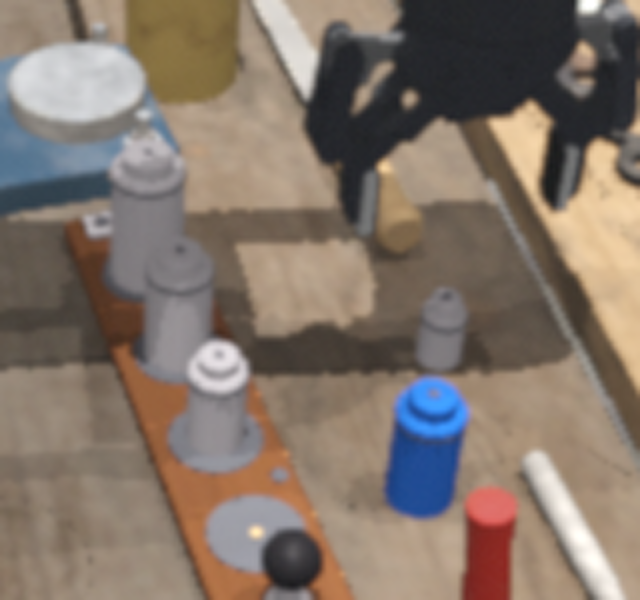

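```bash
python3 -m handwheel '{"slide":[[0,1,40],[0,1,65],[0,1,74],[0,1,74],[0,1,74],[0,1,74],[0,1,74],[0,1,74],[0,1,74],[0,1,74]],"angular":[[0,0,0],[0,0,0],[0,0,0],[0,0,0],[0,0,0],[0,0,0],[0,0,0],[0,0,0],[0,0,0],[0,0,0]],"grip":[-1,-1,-1,-1,1,1,1,1,1,1]}' 60; python3 -c "
from rig import status;o=status.get_obs();print(o['tcp_pos'],o['orientation'])"
```

```text
t: 16.8
tcp_pos: [677.7, 74.0, 6.9]
orientation: [0.703, 0.711, 0.0, 0.001]
wrist_force: [-1.1, -1.0, 5.9]
opening: 20.2
finger_force: 59.1
[677.70253412  73.98685549   6.88365039] [7.02840564e-01 7.11347055e-01 4.70091936e-04 5.36996599e-04]
```

```bash
python3 -m handwheel '{"slide":[[0,0,-45],[0,0,-90],[-26,-29,-90],[-52,-59,-90],[-78,-88,-90],[-104,-118,-90],[-104,-118,-90],[-104,-118,-50],[-104,-118,-20],[-104,-118,-14]],"angular":[[0,0,0],[0,0,0],[0,0,0],[0,0,0],[0,0,0],[0,0,0],[0,0,0],[0,0,0],[0,0,0],[0,0,0]],"grip":[1,1,1,1,1,1,1,1,1,1]}'
python3 -m handwheel '{"slide":[[0,0,0],[0,0,0],[0,0,0]],"angular":[[0,0,0],[0,0,0],[0,0,0]],"grip":[1,1,1]}'
python3 - <<'E'
from h import *
b=snapshot("side")
cv2.imwrite("pics/m7.png",cv2.resize(b[240:360,280:400],(600,600),interpolation=cv2.INTER_CUBIC))
z=lambda p:(np.array(p)-[280,240]+.5)*5-.5
for p in((560.4,-31.5,12),(560.4,-31.5,53.8),(562.4,-31.5,53.8),(560.4,-29.5,53.8)): print(p,z(proj("side",p)).round())
E
```

```text
t: 17.8
tcp_pos: [558.5, -31.0, 18.7]
orientation: [0.703, 0.711, -0.002, -0.002]
wrist_force: [-18.2, 2.3, 44.7]
opening: 20.0
finger_force: 64.3
t: 18.1
tcp_pos: [560.6, -31.2, 20.0]
orientation: [0.703, 0.711, 0.0, 0.0]
wrist_force: [-0.4, -0.1, -0.5]
opening: 20.3
finger_force: 59.1
(560.4, -31.5, 12) [320. 315.]
(560.4, -31.5, 53.8) [326. 233.]
(562.4, -31.5, 53.8) [332. 232.]
(560.4, -29.5, 53.8) [325. 228.]
```

View pics/m7.png

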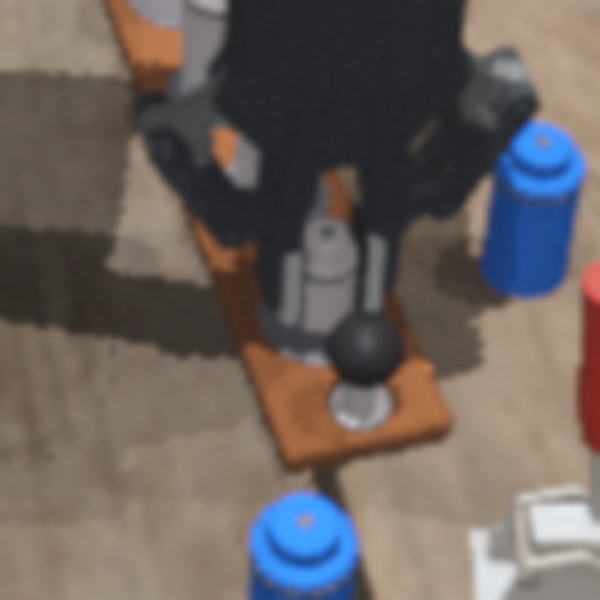

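```bash
python3 -m handwheel '{"slide":[[0,0,1],[0,0,1],[0,0,1],[0,0,1],[0,0,1],[0,0,1],[0,0,-30],[0,0,-75],[0,0,-120],[0,0,-150]],"angular":[[0,0,0],[0,0,0],[0,0,0],[0,0,0],[0,0,0],[0,0,0],[0,0,0],[0,0,0],[0,0,0],[0,0,0]],"grip":[1,1,-1,-1,-1,-1,-1,-1,-1,-1]}'
python3 -m handwheel '{"slide":[[-10,-50,0],[-20,-100,0],[-35,-150,0],[-60,-190,0],[-90,-200,0],[-120,-205,0],[-120,-205,0],[-120,-205,0]],"angular":[[0,0,0],[0,0,0],[0,0,0],[0,0,0],[0,0,0],[0,0,0],[0,0,0],[0,0,0]],"grip":[-1,-1,-1,-1,-1,-1,-1,-1]}'
python3 - <<'E'
from h import *
a=snapshot("top");b=snapshot("side")
cv2.imwrite("pics/f.png",np.hstack([cv2.resize(a[190:280,255:435],(480,240),interpolation=cv2.INTER_CUBIC)[:, :].repeat(1,0),cv2.resize(b[195:345,270:390],(192,240),interpolation=cv2.INTER_CUBIC)]))
cv2.imwrite("pics/ft.png",cv2.resize(a[195:275,255:435],(792,352),interpolation=cv2.INTER_CUBIC))
cv2.imwrite("pics/fs.png",cv2.resize(b[195:345,270:390],(480,600),interpolation=cv2.INTER_CUBIC))
M=[(560.4,-31.5),(555,28.6),(549.4,88),(543.6,147.8)]
for (x,y),h in zip(M,(40,52,64,76)):
    p=(x,y,12+h); t=(np.array(proj("top",p))-[255,195]+.5)*4.4-.5; s=(np.array(proj("side",p))-[270,195]+.5)*4-.5
    print(h,t.round(),s.round())
E
```

```text
t: 19.15
tcp_pos: [561.4, -31.7, 173.3]
orientation: [0.703, 0.711, 0.001, 0.002]
wrist_force: [0.9, -0.4, -0.2]
opening: 85.5
finger_force: 0.0
t: 19.95
tcp_pos: [356.6, -154.1, 169.9]
orientation: [0.704, 0.711, 0.0, -0.0]
wrist_force: [1.0, 1.3, 0.1]
opening: 85.3
finger_force: 0.0
40 [587. 144.] [300. 369.]
52 [449. 150.] [259. 254.]
64 [309. 155.] [221. 150.]
76 [165. 162.] [186.  54.]
```

View pics/ft.png

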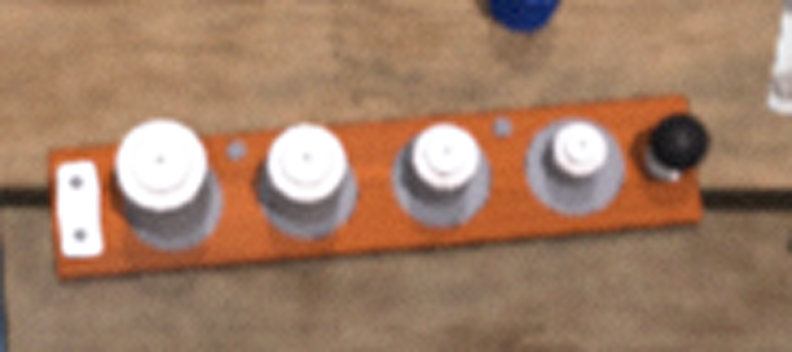

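View pics/fs.png

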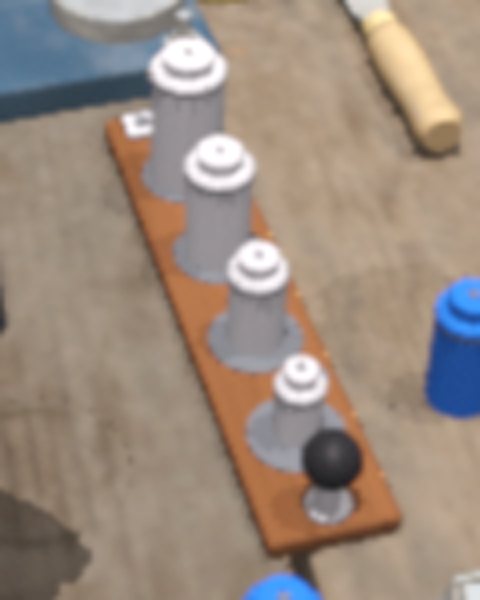

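Run:
```python
from h import *
def blobs(im,box):
    x0,y0,x1,y1=box; g=cv2.resize(im[y0:y1,x0:x1].min(axis=2),None,fx=4,fy=4,interpolation=cv2.INTER_CUBIC)
    n,l,s,c=cv2.connectedComponentsWithStats((g>170).astype('u1')); out=[]
    for i in range(1,n):
        if s[i,4]>700 and abs(s[i,2]-s[i,3])<14: out.append(((s[i,0]+s[i,2]/2)/4-.5+x0,(s[i,1]+s[i,3]/2)/4-.5+y0,s[i,2]/4,s[i,3]/4))
    return out
a=snapshot("top"); o=cv2.imread("pics/top0.png")
print("before"); 
for b in blobs(o,(300,160,500,310)): print(np.round(b,1),[onz("top",b[0],b[1],h).round(1)[:2].tolist() for h in(32,44,56,68)])
print("now")
for b in blobs(a,(275,200,400,260)): print(np.round(b,1),[onz("top",b[0],b[1],h+12).round(1)[:2].tolist() for h in(32,44,56,68)])
s=snapshot("side");cv2.imwrite("pics/foot.png",cv2.resize(s[220:275,295:355],(660,605),interpolation=cv2.INTER_CUBIC)[:600])
```

```text
before
[330.8 172.2  11.5  11. ] [[677.9, 75.9], [673.5, 76.2], [669.0, 76.5], [664.6, 76.7]]
[478.2 292.6  21.   21.2] [[439.8, -200.2], [438.4, -196.4], [437.0, -192.6], [435.5, -188.8]]
[318.5 296.5  18.   18.5] [[431.7, 99.5], [430.4, 99.5], [429.1, 99.5], [427.8, 99.5]]
[398.1 296.4  15.2  15.2] [[432.3, -49.7], [431.0, -47.8], [429.7, -45.9], [428.4, -44.0]]
now
[291.2 232.   20.5  20.5] [[553.0, 151.7], [550.1, 151.1], [547.3, 150.4], [544.4, 149.7]]
[386.9 228.1  12.8  12.2] [[561.1, -30.6], [558.1, -28.9], [555.1, -27.2], [552.1, -25.6]]
[324.4 231.4  18.2  17.8] [[554.4, 88.6], [551.5, 88.8], [548.6, 88.9], [545.7, 89.1]]
[356.1 230.   15.8  14.5] [[557.2, 28.1], [554.3, 29.0], [551.4, 30.0], [548.4, 30.9]]
```

View pics/foot.png

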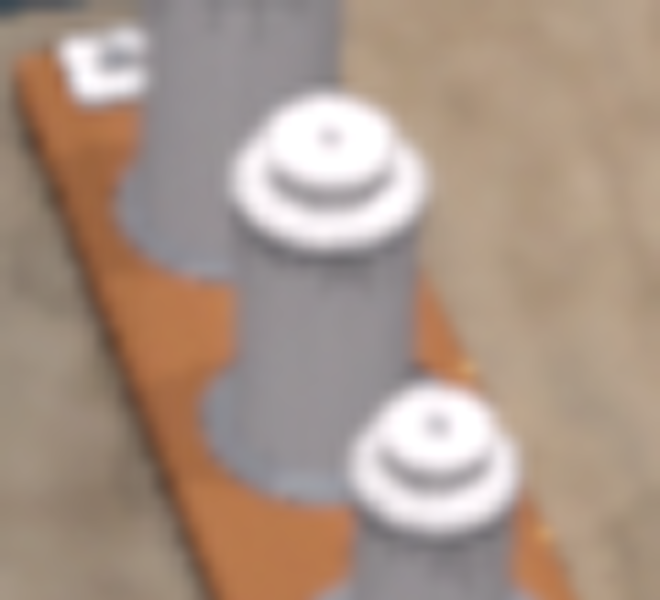

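All four drifts stand upright within about 2 mm of their marks, and the gripper is open and clear. I'm handing the job in.

```bash
python3 -c "
from rig import ctrl;print(ctrl.hand_in())"
```

```text
the job is handed in; nothing more can be done
None
```

The four drifts stand upright, nose up, on their marks in order of height, shortest next to the ball knob. By the top camera three are within about 1 mm of centre and the tallest about 2 mm off. The gripper is open and clear, and I handed the job in at about 20 s on the robot's clock; no verdict came back.

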